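# Stir the mushrooms and lock the lid on the pot

## Task

Take the wooden spoon out of its holder and stir the mushrooms round in the steel pot, without touching them with the gripper, until every one has shifted about its own width from where it lay; then stand the spoon back in its holder. After that set the lid on the pot with its four claws in the gaps between the pot's lugs, push it fully down onto the rim, and turn it clockwise (seen from above) until the claws are under the lugs, against their stops; let go. All mushrooms stay in the pot; leave the white tub, the jar and the brush where they are.

Things in the scene. Friction and masses are not known exactly. Their poses are not given: they have to be found in the camera images.
- pot: Open round steel pot, outside diameter 140, wall 4, fixed to the table on a black plate 150 x 150. Origin on the table top under the pot's axis, z up. Inner floor 30 above the table, rim 110. Four alike lugs stick out of its outside wall at its +x, +y, -x, -y. Gaps between them are centred 43 degrees anticlockwise of each lug (seen from above); the lid's claws pass down at 23 to 63 degrees.
- pot_lug (a point): Outer end of the pot's +x lug, 83 from the pot's axis, 100 above the table (mid thickness). Each lug is 34 wide, 8 thick, its top 6 below the rim. At its clockwise end (seen from above) a stop 6 wide hangs 12 down, so that a claw gets under a lug only by turning clockwise, and is stopped when centred under it.
- pot_rim (a point): Centre of the pot's mouth, at rim height (110 above the table); axes as the pot's.
- lid: Round aluminium lid, about 0.5 kg, plate diameter 146, four alike claws at its +x, +y, -x, -y. Origin on its axis at the underside of the claws, z up; it stands on them at the start. Plate from 24 to 32 above the origin; below it a centring plug 8 deep, 126 across (118 at its foot). Seated on the rim, the origin is 86 above the table. Locked: lid x lies along the pot's x or y.
- lid_claw (a point): Foot of the lid's +x claw, 84 from the lid's axis, at the claws' underside. Each claw is 24 wide, comes down outside the pot at 91 to 97 from the axis and ends in a toe 6.5 thick that reaches in to 74 from the axis.
- lid_grip (a point): Grip point on the lid's black bar handle, 60 above the lid's origin. The bar lies along the lid's x: 90 long, 18 wide (y), from 31 to 75 above the lid's origin.
- spoon: Wooden stirring spoon, 180 long, standing upright in its holder: flat paddle at the foot 32 (x) x 12 (y) x 62 (z), thin neck of 12 diameter, square handle 20 x 20 from 105 to 180 above the foot. Origin at the middle of the foot, z towards the handle.
- spoon_grip (a point): Point on the spoon's axis inside the handle, 145 above the foot, where it is gripped.
- spoon_foot (a point): Middle of the spoon's foot end (same as its origin).
- holder: White plastic spoon holder fixed to the table: foot 80 x 56, upright pocket open at the top, inside 42 (x) x 22 (y), walls 4, top edge 80 above the table. Origin on the table under the pocket's axis. The spoon stands in it with its x along the holder's x (either way round).
- holder_in (a point): Centre of the pocket's floor, 8 above the table.
- mushroom1: One of five like button mushrooms in the pot: 28 high, brown cap of 28 diameter, cream stem; origin at mid height on its axis, z from stem to cap. At the start it stands on its stem.
- mushroom2: One of five like button mushrooms in the pot: 28 high, brown cap of 28 diameter, cream stem; origin at mid height on its axis, z from stem to cap. At the start it stands on its stem.
- mushroom3: One of five like button mushrooms in the pot: 28 high, brown cap of 28 diameter, cream stem; origin at mid height on its axis, z from stem to cap. At the start it stands on its stem.
- mushroom4: One of five like button mushrooms in the pot: 28 high, brown cap of 28 diameter, cream stem; origin at mid height on its axis, z from stem to cap. At the start it stands on its stem.
- mushroom5: One of five like button mushrooms in the pot: 28 high, brown cap of 28 diameter, cream stem; origin at mid height on its axis, z from stem to cap. At the start it stands on its stem.
- tub: White plastic tub with large mushrooms, 110 x 150 x 65, loose; origin at the centre of its underside. Bystander.
- jar: Closed glass jar, diameter 72, height 120, loose; origin at the centre of its underside. Bystander.
- brush: Cleaning brush, 180 long, lying on the table, loose. Bystander.
There are look-alikes about, which are no part of the job. There is more than one size of the pot; the job needs the larger.

How it is judged:
On the way, in this order (a step that is already met when the one before it is completed fails the run):
1. the mushrooms are stirred with the spoon: its foot is inside the pot and every mushroom lies over 20 mm from its starting place (distance of each of mushroom1, mushroom2, mushroom3, mushroom4, mushroom5 from where it was at the start of the episode above 0.02 m and horizontal distance between spoon_foot and pot_rim below 0.066 m and z of spoon_foot in the frame of pot_rim below -0.03 m), for 0.1 s.
2. the spoon stands in its holder again, let go (horizontal distance between spoon_foot and holder_in below 0.012 m and z of spoon_foot in the frame of holder_in below 0.01 m and angle between spoon's own z axis and vertical below 0.25 rad and contact force between the fingers and spoon below 0.1 N), for 0.2 s.
3. the lid is fully down on the rim, its claws still in the gaps (horizontal distance between lid and pot below 0.007 m and z of lid in the frame of pot below 0.09 m and angle between lid's own z axis and vertical below 0.05 rad and angle between the x axis of lid and the x axis of pot, either way round above 0.3 rad and angle between the x axis of lid and the y axis of pot, either way round above 0.3 rad), for 0.1 s.
At the end, for the whole second after the job is handed in: Lid at rest flat on the rim (centred within 7 mm, under 4 mm above its seat, tilt under 0.05 rad), claws within 0.14 rad of the lugs; spoon at rest in its holder (foot within 12 mm of centre, 10 mm of floor, tilt under 0.25 rad); five mushrooms in the pot, below the rim (horizontal distance between lid and pot below 0.007 m and z of lid in the frame of pot below 0.09 m and angle between lid's own z axis and vertical below 0.05 rad and (angle between the x axis of lid and the x axis of pot, either way round below 0.14 rad or angle between the x axis of lid and the y axis of pot, either way round below 0.14 rad) and horizontal distance between spoon_foot and holder_in below 0.012 m and z of spoon_foot in the frame of holder_in below 0.01 m and angle between spoon's own z axis and vertical below 0.25 rad and horizontal distance between each of mushroom1, mushroom2, mushroom3, mushroom4, mushroom5 and pot_rim below 0.07 m and height (world z) of each of mushroom1, mushroom2, mushroom3, mushroom4, mushroom5 below 0.11 m and linear speed of each of lid, spoon below 0.02 m/s); the robot touches nothing.
It fails at once if the gripper touches a mushroom (contact force between the fingers and mushroom1 above 0.5 N or contact force between the fingers and mushroom2 above 0.5 N or contact force between the fingers and mushroom3 above 0.5 N or contact force between the fingers and mushroom4 above 0.5 N or contact force between the fingers and mushroom5 above 0.5 N).
It fails at once if the tub, jar or brush is moved by more than 30 mm (distance of any of tub, jar, brush from where it was at the start of the episode above 0.03 m).
It also fails if it takes over 72 s, if anything falls off the work surface, if the arm or the gripper's body presses on something with over 40 N, if the wrist force passes 120 N, or if a joint passes its speed limit or range.

## Robot

A 7-joint arm with a two-finger parallel gripper is mounted at the origin on the work surface. World frame = base frame: x ahead of the robot, y to its left, z up, the work surface at z = 0. Lengths are in m, angles in rad, forces in N, time in s.
With the tool pointing down it reaches from about 0.4 to 0.9 m from the base axis. Payload 5.6 kg.
Tool frame: the origin (TCP) lies midway between the tips of the shut fingers; the grasp point (between the pads) lies 19 mm behind it; z points along the fingers, y is the line along which they close (so a half turn about z gives the same grasp; the last joint's range is limited). The gripper opens to 92 mm and grips with 3 to 60 N. Pads are 20 mm wide; open, the fingers measure 128 mm over their backs; the gripper's body (75 mm by 189 mm) begins 69 mm behind the grasp point.
Start: joints at [1.071, 0.468, -0.012, 1.603, 0.006, 1.071, -0.056], TCP at [0.287, -0.583, 0.215] pointing down, gripper open.
Joint ranges: [-2.53, 2.53], [-0.31, 2.02], [-1.57, 1.55], [0.28, 2.44], [-1.29, 4.43], [0.15, 1.84], [-2.92, 2.92]. Speed limits (rad/s): [2.57, 2.57, 3.14, 3.14, 3.14, 3.14, 3.14].

## Interface

Orientations are given as [roll, pitch, yaw] about the fixed x, y, z axes, in that order (R = Rz(yaw) Ry(pitch) Rx(roll)).
In Python, from bench import ctrl, fingers, cams, workorder gives the robot as it stands. Calls block until the motion is done:
- ctrl.reach(position, orientation): joint-space move of the TCP to a pose.
- ctrl.move_linear(position, speed=0.15, ori=None, force_limit=None): straight line of the TCP; ori=None keeps the orientation; speed is the mean speed in m/s. With force_limit (N) it stops when the force on the tool has changed by that much, and returns True; else False.
- ctrl.move_j(angles): joint-space move.
- fingers.ungrasp() and fingers.close_gripper(grasp_force=None): open the fingers fully, or close them until they stop; grasp_force is the grip in N (None keeps the last).
- ctrl.wait(seconds).
- ctrl.inverse_kinematics(position, orientation): joint angles nearest the present ones, or None.
- ctrl.state(): the state.
- cams.capture(name): name is "side" or "top"; returns (picture, depth): 400x640x3 uint8, blue, green, red; 400x640 float32, m along the optical axis (not along the pixel's ray), 0 where there is no reading.
- cams.camera_params(name): a dict with "fx", "fy", "cx", "cy" (pixels), "R" (3x3) and "t" (3): a world point X has camera coordinates R X + t. Camera axes: x right, y down, z forward; pixel columns grow to the right and rows downward; lengths in m; the calibration is good to about 2 mm. A picture is of the moment at which its call begins. camera_params takes no time and is no camera call.
A pose or a line that the arm cannot do raises ctrl.PlanningError and nothing moves.
- workorder.hand_in(): hands the job in; it is judged then, once.
The state is a dict: "clock": time; "joint_positions": joint angles; "joint_vel": joint speeds; "tau": joint torques, N m; "position": TCP position; "tool_rot": TCP orientation; "contact_force": force on the tool from outside, world axes, zero at the start; "ft_torque": the same for the moment, N m; "finger_gap": finger opening in m; "finger_force": force on a finger pad.
Only numpy, scipy, OpenCV 4.12 (cv2) and the standard library are available. Lean on these libraries where they do the work, as an engineer would, in place of code of your own. Each camera call takes 0.05 s, during which the arm holds its last target. There are 200 camera calls.

## Working session

There is one attempt and no reset: what is moved stays moved. The work goes in short steps, each a Python script; the robot and the scene stay as the last script left them, time stands still between calls to the robot, and variables do not carry over. Pictures are saved under pics/ and viewed, at most 11 in all, crops included, and the job is handed in when it is done.

```bash
mkdir -p pics; ls; python3 - <<'E'
from bench import ctrl,cams
import cv2,numpy as np
for n in("top","side"):
    p,d=cams.capture(n); cv2.imwrite(f"pics/{n}0.png",p); np.save(f"{n}0.npy",d)
    c=cams.camera_params(n); print(n,c["fx"],c["cx"],c["cy"],np.round(-c["R"].T@c["t"],3),np.round(c["R"],3).tolist())
print(ctrl.state())
E
```

```text
pics
top 518.3072255311348 317.8598549925095 195.01443170185956 [ 0.28  -0.008  1.304] [[-0.004, -1.0, -0.004], [-0.982, 0.005, -0.186], [0.186, 0.003, -0.982]]
side 465.89114754134215 312.043978045202 204.0847696611003 [ 0.447 -1.064  0.897] [[0.996, -0.094, -0.013], [-0.065, -0.585, -0.808], [0.068, 0.806, -0.588]]
{'clock': 0.1, 'joint_positions': array([ 1.07101145,  0.46832346, -0.01157082,  1.60350354,  0.00602264,
        1.07141455, -0.05630419]), 'joint_vel': array([ 0.00050126, -0.00265564,  0.00020257, -0.003507  , -0.00145327,
        0.00081858,  0.00022376]), 'tau': array([ 1.37709998e-03, -5.21639979e+01, -1.26506912e-02, -2.44363850e+01,
       -5.68638300e-02,  1.40995940e-02,  5.95069696e-05]), 'position': array([ 0.28637916, -0.58293459,  0.2137249 ]), 'tool_rot': array([-3.13998410e+00,  1.50360706e-04,  4.56698492e-01]), 'contact_force': array([-0.44405641, -0.18029642, -0.5399936 ]), 'ft_torque': array([-0.0013674 ,  0.01753001,  0.01366594]), 'finger_force': 0.0, 'finger_gap': 0.09212789346991405}
```

View pics/top0.png

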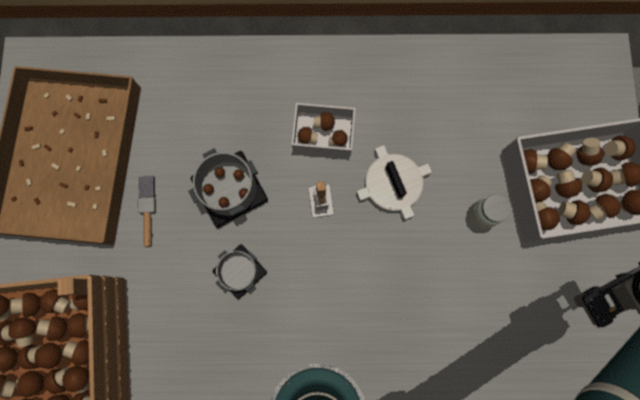

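View pics/side0.png

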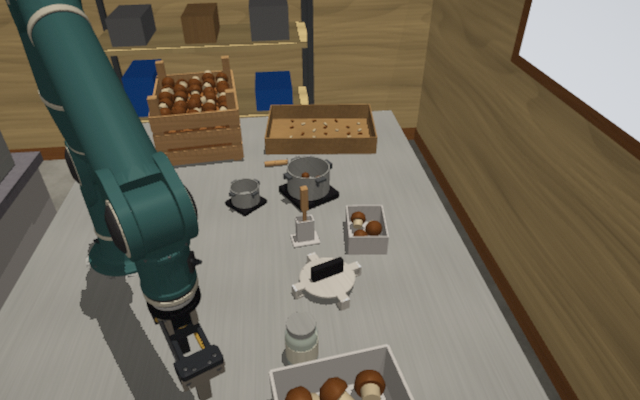

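The large pot is at (225,185) in the top view and its small look-alike is at (239,271). The job's pot is the larger one, with five mushrooms. The holder and spoon are at (321,198), the lid at (395,182), the tub at (323,128), the jar at (490,212) and the brush at (148,210). I'll confirm with a crop and measure by depth.

```bash
cat > h.py <<'E'
from bench import ctrl,fingers,cams,workorder
import cv2,numpy as np
def cloud(n,d):
    c=cams.camera_params(n); v,u=np.mgrid[:400,:640]
    P=np.stack([(u-c["cx"])/c["fx"]*d,(v-c["cy"])/c["fy"]*d,d],-1)-c["t"]
    W=P@c["R"]; W[d==0]=np.nan; return W
def ray(n,u,v,z):
    c=cams.camera_params(n); r=c["R"].T@np.array([(u-c["cx"])/c["fx"],(v-c["cy"])/c["fy"],1.]); o=-c["R"].T@c["t"]
    return o+r*(z-o[2])/r[2]
def circ(p):
    A=np.c_[2*p,np.ones(len(p))]; s=np.linalg.lstsq(A,(p**2).sum(1),rcond=None)[0]
    return s[:2],np.sqrt(s[2]+s[:2]@s[:2])
E
python3 - <<'E'
from h import *
p=cv2.imread("pics/top0.png"); cv2.imwrite("pics/crop.png",cv2.resize(p[100:300,180:440],None,fx=3,fy=3,interpolation=cv2.INTER_CUBIC))
for n in("top","side"):
    W=cloud(n,np.load(n+"0.npy")); X=W.reshape(-1,3); X=X[~np.isnan(X[:,0])]
    print(n,"table z",np.median(X[(X[:,2]<.03)&(X[:,0]>.3)&(X[:,0]<.7)&(abs(X[:,1])<.4)][:,2]))
    def sel(c,r,z0,z1):
        m=(np.hypot(X[:,0]-c[0],X[:,1]-c[1])<r)&(X[:,2]>z0)&(X[:,2]<z1); return X[m]
    pot=ray("top",225,185,.11); q=sel(pot,.11,.104,.116)
    c,r=circ(q[:,:2]); d=np.hypot(*(q[:,:2]-c).T)
    for _ in range(5):
        k=q[abs(np.hypot(*(q[:,:2]-c).T)-.068)<.006]; c,r=circ(k[:,:2])
    print("pot",c.round(4),r.round(4),len(k),np.median(k[:,2]).round(4))
    l=sel(c,.087,.09,.112); l=l[np.hypot(*(l[:,:2]-c).T)>.0735]; a=np.arctan2(*(l[:,:2]-c).T[::-1])
    print(" lugs mod90",np.degrees(np.angle(np.exp(4j*a).mean())/4),abs(np.exp(4j*a).mean()),len(l))
    lid=ray("top",395,182,.032); q=sel(lid,.078,.028,.037); c,r=circ(q[:,:2])
    print("lid approx",c.round(4))
    hd=sel(lid,.07,.066,.082); print(" handle",cv2.minAreaRect((hd[:,:2]*1000).astype(np.float32)),np.median(hd[:,2]))
    l=sel(c,.098,.022,.04); R=np.hypot(*(l[:,:2]-c).T); l=l[R>.078]; a=np.arctan2(*(l[:,:2]-c).T[::-1])
    print(" claws mod90",np.degrees(np.angle(np.exp(4j*a).mean())/4),abs(np.exp(4j*a).mean()),len(l))
    h=ray("top",321,200,.08); s=sel(h,.07,.17,.2); print("spoon top",s.mean(0).round(4),s[:,2].max(),cv2.minAreaRect((s[:,:2]*1000).astype(np.float32)),len(s))
    s=sel(h,.07,.07,.088); print("pocket",cv2.minAreaRect((s[:,:2]*1000).astype(np.float32)),len(s))
    s=sel(h,.08,.004,.013); print("hfoot",cv2.minAreaRect((s[:,:2]*1000).astype(np.float32)),len(s))
    j=ray("top",490,212,.12); s=sel(j,.06,.1,.14); print("jar",s.mean(0).round(3) if len(s) else j)
    t=sel(ray("top",323,128,.065),.11,.055,.075); print("tub",cv2.minAreaRect((t[:,:2]*1000).astype(np.float32)))
E
```

```text
top table z -0.00037453282216980523
pot [0.5408 0.2232] 0.068 377 0.1084
 lugs mod90 26.33888107363261 0.8642341560588488 260
lid approx [ 0.5535 -0.1946]
 handle ((553.3557739257812, -193.83511352539062), (88.97325134277344, 19.599496841430664), 21.257829666137695) 0.07333457126121115
 claws mod90 21.01426434331913 0.9458891570698443 308
spoon top [ 0.5096 -0.01    0.1855] 0.1919290671906901 ((511.32550048828125, -9.875232696533203), (21.177772521972656, 19.69744110107422), 13.290881156921387) 92
pocket ((509.8385314941406, -9.447700500488281), (49.35847854614258, 29.642498016357422), 7.622697353363037) 91
hfoot ((496.4950866699219, -8.717330932617188), (149.03758239746094, 146.4243621826172), 56.863853454589844) 393
jar [ 0.47  -0.413  0.118]
tub ((688.6921997070312, -16.74871063232422), (149.98416137695312, 113.15630340576172), 84.63702392578125)
side table z -0.0005567245284884455
pot [0.5448 0.2175] 0.0677 172 0.1075
 lugs mod90 24.88341603394497 0.8027546578976787 114
lid approx [ 0.5546 -0.1977]
 handle ((556.697021484375, -200.81158447265625), (87.4815673828125, 22.085020065307617), 18.756141662597656) 0.07278692849316473
 claws mod90 21.22138310792628 0.9307930284878352 241
spoon top [ 0.5142 -0.019   0.1815] 0.18920090933569672 ((514.8033447265625, -16.37150001525879), (20.32731819152832, 21.65137481689453), 4.964919090270996) 70
pocket ((513.7960815429688, -12.694053649902344), (50.387760162353516, 40.02934265136719), 6.156314373016357) 131
hfoot ((505.80712890625, -20.361610412597656), (118.76714324951172, 81.6438217163086), 30.192913055419922) 198
jar [ 0.474 -0.426  0.118]
tub ((692.7305908203125, -22.06330108642578), (159.3030548095703, 110.51830291748047), 84.49285888671875)
```

View pics/crop.png

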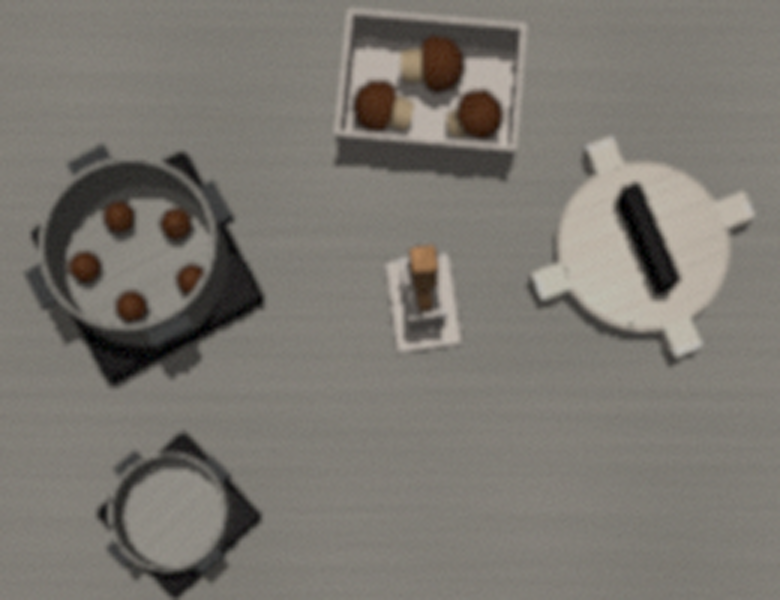

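The crop confirms it. The large pot with five mushrooms is at the left (130,245), the empty small pot is the look-alike (180,515), the holder with spoon is at (425,300), and the lid bar is at (648,240). The sizes I measured match those given. Next I'll locate the mushrooms and check the IK.

```bash
python3 - <<'E'
from h import *
p=cv2.imread("pics/top0.png"); hsv=cv2.cvtColor(p,cv2.COLOR_BGR2HSV)
m=cv2.inRange(hsv,(0,90,30),(20,255,255)); m[:,:190]=0;m[:,262:]=0;m[:150]=0;m[225:]=0
n,_,st,ce=cv2.connectedComponentsWithStats(m); c=np.array([.5415,.222])
for s,e in zip(st[1:],ce[1:]):
    if s[4]<20: continue
    w=ray("top",*e,.050)[:2]; d=w-c; print(e.round(1),s[4],w.round(4),"r",np.hypot(*d).round(4),"ang",np.degrees(np.arctan2(d[1],d[0])).round(0))
for a,b in(((113,383),(262,300)),((262,300),(185,155))):
    A,B=[ray("top",180+q[0]/3,100+q[1]/3,.005) for q in(a,b)]; v=B-A; print("plate edge",np.hypot(*v[:2]),np.degrees(np.arctan2(v[1],v[0]))%90)
def ik(x,y,z,deg):
    q=ctrl.inverse_kinematics([x,y,z],[np.pi,0,np.radians(deg)]); return None if q is None else np.round(q,2)
for d in(8,98,-82,-172): print("spoon",d,ik(.511,-.010,.134,d))
for d in range(-180,180,30): print("pot",d,ik(.541,.222,.16,d))
for d in(21,-159): print("lid",d,ik(.5535,-.195,.041,d))
E
```

```text
[219.1 171.8] 74 [0.5771 0.2418] r 0.0407 ang 29.0
[238.3 174.2] 70 [0.5709 0.1939] r 0.0407 ang -44.0
[207.9 188.7] 71 [0.5344 0.2681] r 0.0466 ang 99.0
[242.5 192.3] 44 [0.525  0.1824] r 0.0429 ang -113.0
[223.3 201.9] 68 [0.5012 0.2291] r 0.0409 ang 170.0
plate edge 0.14283277869639652 29.477079595337372
plate edge 0.1448317880448551 28.165687869757086
spoon 8 [ 0.23  0.37 -0.33  1.99  0.16  0.81 -1.62]
spoon 98 [ 0.43  0.41 -0.57  1.98  0.3   0.83 -0.17]
spoon -82 [-1.    0.75  1.35  2.06 -0.86  1.07 -2.23]
spoon -172 [ 0.58  0.47 -0.77  1.97  0.42  0.87  1.29]
pot -180 [ 0.27  0.65 -0.99  1.77  0.62  1.07  0.62]
pot -150 [ 0.33  0.72 -1.11  1.77  0.71  1.12  1.08]
pot -120 [ 0.41  0.88 -1.33  1.76  0.91  1.26  1.46]
pot -90 [ 0.41  0.88 -1.33  1.76  0.91  1.26  1.99]
pot -60 [-1.32  0.84  1.35  1.87 -0.89  1.21 -2.29]
pot -30 [-0.06  0.48 -0.5   1.79  0.27  0.94 -2.77]
pot 0 [ 0.02  0.51 -0.61  1.78  0.35  0.96 -2.31]
pot 30 [ 0.14  0.56 -0.79  1.78  0.47  1.   -1.88]
pot 60 [ 0.19  0.59 -0.87  1.77  0.53  1.02 -1.4 ]
pot 90 [ 0.23  0.62 -0.93  1.77  0.57  1.04 -0.91]
pot 120 [ 0.2   0.6  -0.88  1.77  0.53  1.03 -0.36]
pot 150 [ 0.23  0.62 -0.93  1.77  0.57  1.04  0.14]
lid 21 [ 0.39  0.6  -0.14  1.87  0.12  0.69 -1.02]
lid -159 [ 0.77  0.7  -0.65  1.84  0.58  0.8   1.75]
```

```bash
python3 - <<'E'
from h import *
o=[np.pi,0,np.radians(97.6)]
ctrl.reach([.512,-.011,.24],o); s=ctrl.state(); print(s["clock"],s["joint_positions"].round(2))
ctrl.move_linear([.512,-.011,.134],.2)
fingers.close_gripper(40); s=ctrl.state(); print(s["clock"],s["position"],s["finger_gap"],s["contact_force"])
ctrl.move_linear([.512,-.011,.27],.2)
s=ctrl.state(); print(s["clock"],s["position"],s["finger_gap"],s["finger_force"],s["contact_force"])
for n in("top","side"):
    p,d=cams.capture(n); cv2.imwrite(f"pics/{n}1.png",p); np.save(f"{n}1.npy",d)
p=[cv2.imread(f"pics/{n}1.png")[a:a+200,b:b+250] for n,a,b in(("top",70,200),("side",80,190))]
cv2.imwrite("pics/c1.png",cv2.resize(np.vstack(p),None,fx=1.5,fy=1.5))
E
```

```text
2.3 [ 0.47  0.27 -0.6   1.88  0.18  1.05 -0.07]
4.0667 [ 0.51187665 -0.01099745  0.13387908] 0.019875790873649615 [ 0.18737388 -0.53580924 -0.57748624]
4.9 [ 0.51121191 -0.01114819  0.2689425 ] 0.019707575396256474 39.999781250953674 [ 0.10722617 -0.18794764 -0.98603261]
```

View pics/c1.png

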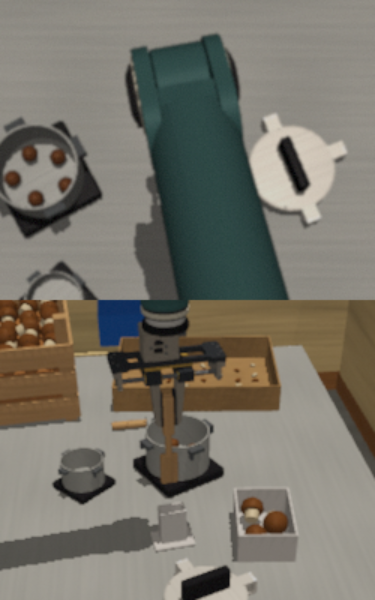

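The spoon is held upright and clear of the holder, which is at (173,525) in the crop; the top view is blocked by the arm. Next I stir.

```bash
python3 - <<'E'
from h import *
c=np.array([.5422,.2208]); o=[np.pi,0,np.radians(97.6)]
ctrl.move_linear([*c,.27],.25)
print("touch",ctrl.move_linear([*c,.160],.15,force_limit=15),ctrl.state()["position"])
N=12; R=.040
for k in range(0,19):
    a=np.radians(64+360*k/N); t=ctrl.move_linear([*(c+R*np.array([np.cos(a),np.sin(a)])),.160],.09,force_limit=30)
    if t: print(k,"blocked",ctrl.state()["position"],ctrl.state()["contact_force"])
s=ctrl.state(); print(s["clock"],s["position"],s["finger_gap"],s["contact_force"])
p,d=cams.capture("side"); cv2.imwrite("pics/side2.png",p)
ctrl.move_linear([*c,.162],.12,force_limit=30); ctrl.wait(.15)
p,d=cams.capture("top"); cv2.imwrite("pics/top2.png",p)
ctrl.move_linear([*c,.27],.2); s=ctrl.state(); print(s["clock"],s["finger_gap"],s["contact_force"])
p,d=cams.capture("top"); cv2.imwrite("pics/top3.png",p)
q,d=cams.capture("side"); cv2.imwrite("pics/side3.png",q)
cv2.imwrite("pics/c3.png",np.hstack([cv2.resize(p[100:300,140:340],(400,400)),cv2.resize(q[80:280,200:400],(400,400))]))
E
```

```text
touch False [0.54283922 0.22101149 0.16093712]
14.4583 [0.52473097 0.18598455 0.1602333 ] 0.020099296604495435 [0.55458997 4.32341774 0.26514022]
15.8833 0.019977748629259818 [-0.32511296 -0.21434509 -0.96925557]
```

View pics/c3.png

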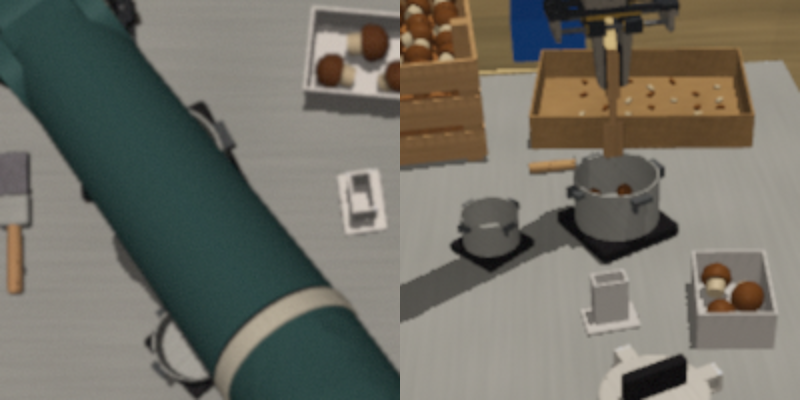

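The spoon is still upright in the gripper and the holder is empty at (361,205) in the left crop. The arm hides the pot from above, so I'll move over the holder and compare the mushrooms.

```bash
python3 - <<'E'
from h import *
ctrl.move_linear([.512,-.011,.27],.25); print(ctrl.state()["clock"])
p,d=cams.capture("top"); cv2.imwrite("pics/top4.png",p)
q,_=cams.capture("side"); cv2.imwrite("pics/side4.png",q)
c=np.array([.5415,.222])
def mush(p):
    hsv=cv2.cvtColor(p,cv2.COLOR_BGR2HSV); m=cv2.inRange(hsv,(0,90,30),(20,255,255)); m[:,:190]=0;m[:,262:]=0;m[:150]=0;m[225:]=0
    n,_,st,ce=cv2.connectedComponentsWithStats(m)
    return [(ray("top",*e,.05)[:2],s[4]) for s,e in zip(st[1:],ce[1:]) if s[4]>=12]
A=mush(cv2.imread("pics/top0.png"))
for w,a in mush(p): print(w.round(3),a,"dist to old (mm)",[int(1000*np.hypot(*(w-b[0]))) for b in A])
cv2.imwrite("pics/c4.png",cv2.resize(p[145:230,185:270],(510,510),interpolation=cv2.INTER_CUBIC))
E
```

```text
17.0667
[0.592 0.206] 79 dist to old (mm) [38, 24, 84, 70, 93]
[0.558 0.268] 73 dist to old (mm) [31, 74, 23, 91, 68]
[0.547 0.176] 83 dist to old (mm) [72, 29, 92, 23, 70]
[0.506 0.26 ] 68 dist to old (mm) [73, 92, 30, 79, 30]
```

View pics/c4.png

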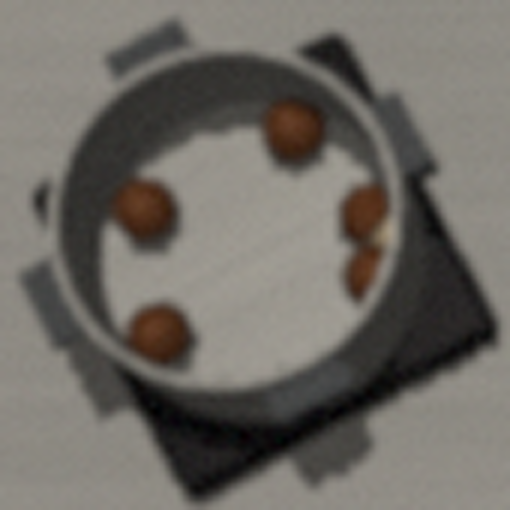

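All five caps are in the pot. Two of them nearly touch at the right, (365,212) and (365,272). The estimated shifts are 24–35 mm, but which mushroom is which isn't certain. There's time for one more wide sweep with the paddle kept radial, so I'll do that to be sure.

```bash
python3 - <<'E'
from h import *
c=np.array([.5422,.2208]); R=.042
O=lambda a:[np.pi,0,np.arctan2(np.sin(np.radians(a+90)),np.cos(np.radians(a+90)))]
P=lambda a,z=.160,r=R:[*(c+r*np.array([np.cos(np.radians(a)),np.sin(np.radians(a))])),z]
ctrl.reach([*c,.27],O(165)); s=ctrl.state(); print(s["clock"],s["position"],s["joint_positions"].round(2))
ctrl.move_linear([*c,.160],.2,force_limit=15)
ctrl.move_linear(P(165),.12,force_limit=30)
try:
    for a in np.arange(145,-100,-20):
        if ctrl.move_linear(P(a),.1,ori=O(a),force_limit=35): print("blocked",a,ctrl.state()["position"],ctrl.state()["contact_force"]); break
except ctrl.PlanningError as e: print("plan",a,e)
ctrl.wait(.15)
s=ctrl.state(); print(a,s["clock"],s["joint_positions"].round(2),s["contact_force"],s["finger_gap"])
E
```

```text
18.95 [0.54227311 0.22051529 0.26988764] [ 0.35  0.57 -1.13  1.66  0.53  1.26  2.  ]
-95 26.8 [-0.38  0.39 -0.    1.86  0.    0.89 -2.04] [ 0.19008507  0.15601918 -1.06743365] 0.02003286742733223
```

```bash
python3 - <<'E'
from h import *
s=ctrl.state()["position"]; ctrl.move_linear([s[0],s[1],.27],.2)
ctrl.reach([.512,-.011,.27],[np.pi,0,np.radians(97.6)]); st=ctrl.state(); print(st["clock"],st["position"],st["tool_rot"])
p,d=cams.capture("top"); cv2.imwrite("pics/top5.png",p)
q,dq=cams.capture("side"); cv2.imwrite("pics/side5.png",q); np.save("side5.npy",dq)
h=cv2.cvtColor(q,cv2.COLOR_BGR2HSV); m=cv2.inRange(h,(5,70,40),(25,255,255)); m[:, :270]=0; m[:,345:]=0
for v in range(150,215,6):
    u=np.flatnonzero(m[v]); print(v,(u.min(),u.max(),len(u)) if len(u) else None,end=" ")
W=cloud("side",dq); k=(W[...,2]>.07)&(W[...,2]<.085)&(abs(W[...,0]-.512)<.05)&(abs(W[...,1]+.011)<.04)
print("\npocket",cv2.minAreaRect((W[k][:,:2]*1000).astype(np.float32)))
cv2.imwrite("pics/c5.png",np.hstack([cv2.resize(p[145:230,185:270],(400,400)),cv2.resize(q[130:250,250:370],(400,400))]))
E
```

```text
29.325 [ 0.51190942 -0.01066919  0.26963726] [-3.14099312e+00 -2.32079204e-04  1.70347746e+00]
150 (np.int64(270), np.int64(344), 64) 156 (np.int64(298), np.int64(306), 9) 162 (np.int64(270), np.int64(305), 25) 168 (np.int64(299), np.int64(303), 5) 174 (np.int64(300), np.int64(306), 7) 180 (np.int64(296), np.int64(307), 12) 186 (np.int64(296), np.int64(307), 12) 192 (np.int64(296), np.int64(307), 12) 198 None 204 None 210 None 
pocket ((513.8333740234375, -15.464090347290039), (50.40674591064453, 36.55030059814453), 6.955154895782471)
```

View pics/c5.png

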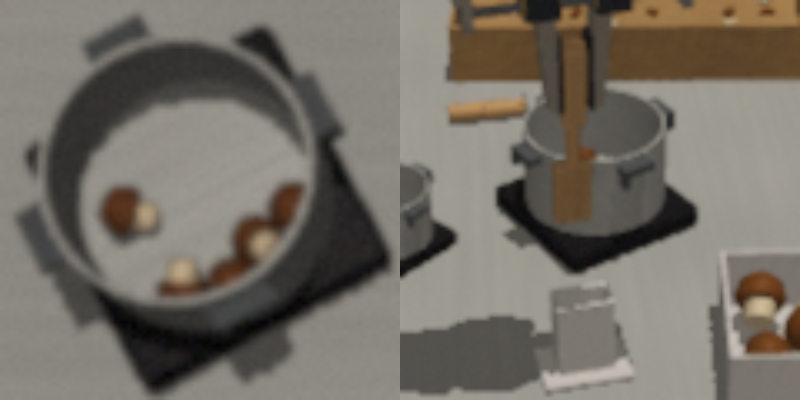

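The mushrooms are now all heaped on one side of the pot (several toppled), well away from their starting ring. The spoon is still upright in the grip. I'll check that it hasn't slipped against the earlier picture, then put it back.

```bash
python3 - <<'E'
from h import *
def edge(f):
    q=cv2.imread(f); m=cv2.inRange(cv2.cvtColor(q,cv2.COLOR_BGR2HSV),(5,70,40),(25,255,255))[176:200,285:320]; v,u=np.nonzero(m); return u.mean()+285,v.max()+176
a,b=edge("pics/side1.png"),edge("pics/side5.png"); print(a,b)
if abs(a[0]-b[0])<1.2 and abs(a[1]-b[1])<=2:
    t=ctrl.move_linear([.5119,-.011,.16],.15,force_limit=12); print("t",t)
    if not t: print("t2",ctrl.move_linear([.5119,-.011,.1345],.06,force_limit=12))
    s=ctrl.state(); print(s["clock"],s["position"],s["contact_force"])
E
```

```text
(np.float64(302.6770428015564), np.int64(199)) (np.float64(301.6150627615063), np.int64(196))
```

```bash
python3 - <<'E'
from h import *
for f in("pics/side1.png","pics/side5.png"):
    q=cv2.imread(f); m=cv2.inRange(cv2.cvtColor(q,cv2.COLOR_BGR2HSV),(5,70,40),(25,255,255))
    print(f,[(v,np.flatnonzero(m[v,288:322]).min()+288,np.flatnonzero(m[v,288:322]).max()+288) for v in list(range(150,174,4))+list(range(174,212)) if m[v,288:322].any()])
E
```

```text
pics/side1.png [(150, np.int64(288), np.int64(321)), (154, np.int64(298), np.int64(306)), (158, np.int64(298), np.int64(306)), (162, np.int64(298), np.int64(306)), (166, np.int64(298), np.int64(305)), (170, np.int64(299), np.int64(304)), (174, np.int64(300), np.int64(308)), (175, np.int64(300), np.int64(318)), (176, np.int64(300), np.int64(317)), (177, np.int64(300), np.int64(308)), (178, np.int64(300), np.int64(304)), (179, np.int64(300), np.int64(304)), (180, np.int64(300), np.int64(304)), (181, np.int64(300), np.int64(306)), (182, np.int64(297), np.int64(307)), (183, np.int64(297), np.int64(308)), (184, np.int64(297), np.int64(308)), (185, np.int64(297), np.int64(308)), (186, np.int64(297), np.int64(308)), (187, np.int64(297), np.int64(308)), (188, np.int64(297), np.int64(308)), (189, np.int64(297), np.int64(308)), (190, np.int64(297), np.int64(308)), (191, np.int64(297), np.int64(308)), (192, np.int64(297), np.int64(308)), (193, np.int64(297), np.int64(308)), (194, np.int64(297), np.int64(308)), (195, np.int64(297), np.int64(308)), (196, np.int64(297), np.int64(308)), (197, np.in
[... 599 characters left out ...]
78, np.int64(297), np.int64(307)), (179, np.int64(296), np.int64(307)), (180, np.int64(296), np.int64(307)), (181, np.int64(296), np.int64(307)), (182, np.int64(296), np.int64(307)), (183, np.int64(296), np.int64(307)), (184, np.int64(296), np.int64(307)), (185, np.int64(296), np.int64(307)), (186, np.int64(296), np.int64(307)), (187, np.int64(296), np.int64(307)), (188, np.int64(296), np.int64(307)), (189, np.int64(296), np.int64(307)), (190, np.int64(296), np.int64(307)), (191, np.int64(296), np.int64(307)), (192, np.int64(296), np.int64(307)), (193, np.int64(296), np.int64(307)), (194, np.int64(296), np.int64(307)), (195, np.int64(296), np.int64(306)), (196, np.int64(296), np.int64(302))]
```

The paddle's foot has risen about 6 px in the side view while the handle's lower end has barely moved. That points to a tilt about the finger axis, so I'll measure it from depth.

```bash
python3 - <<'E'
from h import *
for f in("side1","side5"):
    q=cv2.imread(f"pics/{f}.png"); m=cv2.inRange(cv2.cvtColor(q,cv2.COLOR_BGR2HSV),(5,70,40),(25,255,255))
    W=cloud("side",np.load(f+".npy")); m=(m>0)&(abs(W[...,0]-.512)<.03)&(abs(W[...,1]+.011)<.06)
    X=W[m]; pad=X[X[:,2]<.20]; v=np.polyfit(pad[:,2],pad[:,1],1); u=np.polyfit(pad[:,2],pad[:,0],1)
    print(f,len(pad),"dy/dz %.3f dx/dz %.3f"%(v[0],u[0]),"zmin %.4f zmax"%X[:,2].min(),"x,y,z low",pad[pad[:,2]<.165].mean(0).round(4),"all slope",np.polyfit(X[:,2],X[:,1],1)[0].round(3))
E
```

```text
side1 202 dy/dz -0.002 dx/dz 0.013 zmin 0.1443 zmax x,y,z low [ 0.5103 -0.0198  0.1546] all slope -0.049
side5 171 dy/dz -0.140 dx/dz 0.025 zmin 0.1473 zmax x,y,z low [0.508  0.0029 0.1561] all slope -0.148
```

The spoon is tilted about 0.15 rad in the grip, with its foot toward +y. I'll tilt the tool the other way about the grasp point and re-measure before inserting.

```bash
cat >> h.py <<'E'
from scipy.spatial.transform import Rotation as Ro
ax=np.array([np.cos(np.radians(7.6)),np.sin(np.radians(7.6)),0])
def tilt(G,th):
    R=Ro.from_rotvec(ax*th)*Ro.from_euler('xyz',[np.pi,0,np.radians(97.6)])
    return list(np.array(G)+.019*R.as_matrix()[:,2]),list(R.as_euler('xyz'))
def spoon(tag):
    q,d=cams.capture("side"); cv2.imwrite(f"pics/{tag}.png",q); np.save(tag+".npy",d)
    m=cv2.inRange(cv2.cvtColor(q,cv2.COLOR_BGR2HSV),(5,70,40),(25,255,255))
    W=cloud("side",d); m=(m>0)&(abs(W[...,0]-.512)<.03)&(abs(W[...,1]+.011)<.06)
    X=W[m]; pad=X[X[:,2]<.20]
    print("dy/dz %.3f dx/dz %.3f"%(np.polyfit(pad[:,2],pad[:,1],1)[0],np.polyfit(pad[:,2],pad[:,0],1)[0]),X[:,2].min(),pad[pad[:,2]<.165].mean(0).round(4))
    print([(v,np.flatnonzero(m[v]).min(),np.flatnonzero(m[v]).max()) for v in range(176,208,2) if m[v].any()])
E
python3 - <<'E'
from h import *
p,o=tilt([.512,-.011,.288],-.155); ctrl.reach(p,o); print(ctrl.state()["clock"]); spoon("side6")
E
```

```text
29.7167
dy/dz 0.030 dx/dz -0.007 0.14357512362645358 [ 0.5114 -0.0161  0.154 ]
[(176, np.int64(301), np.int64(304)), (178, np.int64(301), np.int64(304)), (180, np.int64(301), np.int64(304)), (182, np.int64(297), np.int64(308)), (184, np.int64(297), np.int64(308)), (186, np.int64(297), np.int64(308)), (188, np.int64(297), np.int64(308)), (190, np.int64(297), np.int64(308)), (192, np.int64(297), np.int64(308)), (194, np.int64(298), np.int64(308)), (196, np.int64(298), np.int64(308)), (198, np.int64(298), np.int64(308)), (200, np.int64(298), np.int64(308))]
```

```bash
python3 - <<'E'
from h import *
th=-.178
def go(z,v,f):
    p,o=tilt([.512,-.011,z],th); t=ctrl.move_linear(p,v,ori=o,force_limit=f); s=ctrl.state(); print(z,t,round(s["clock"],2),s["position"],p[2],s["contact_force"].round(1)); return t
go(.288,.1,None); spoon("side7")
if not go(.20,.15,10) and not go(.160,.1,10): go(.1535,.05,10)
E
```

```text
0.288 False 30.02 [ 0.51243551 -0.01501254  0.26930852] 0.2693002041038188 [-0.  -1.  -0.7]
dy/dz 0.029 dx/dz -0.008 0.14221529518623843 [ 0.5121 -0.0215  0.1546]
[(176, np.int64(301), np.int64(304)), (178, np.int64(301), np.int64(304)), (180, np.int64(301), np.int64(304)), (182, np.int64(301), np.int64(308)), (184, np.int64(297), np.int64(308)), (186, np.int64(298), np.int64(308)), (188, np.int64(298), np.int64(308)), (190, np.int64(298), np.int64(308)), (192, np.int64(298), np.int64(308)), (194, np.int64(298), np.int64(308)), (196, np.int64(298), np.int64(308)), (198, np.int64(298), np.int64(309)), (200, np.int64(298), np.int64(309)), (202, np.int64(299), np.int64(305))]
0.2 False 30.8 [ 0.5130467  -0.01434875  0.18194929] 0.1813002041038188 [ 0.3  1.  -0.1]
0.16 False 31.35 [ 0.51284338 -0.01426636  0.14175453] 0.1413002041038188 [-0.2  0.7 -0.9]
0.1535 False 31.63 [ 0.51242363 -0.01435017  0.13485156] 0.1348002041038188 [-0.6 -0.3 -0.1]
```

```bash
python3 - <<'E'
from h import *
fingers.ungrasp()
p,o=tilt([.512,-.011,.1535],-.178); z=Ro.from_euler('xyz',o).as_matrix()[:,2]
ctrl.move_linear(list(np.array(p)-.12*z),.2)
o=[np.pi,0,np.radians(21.2)]; L=[.5545,-.1955]
ctrl.reach([*L,.16],o); print(ctrl.state()["clock"])
q,d=cams.capture("side"); cv2.imwrite("pics/side8.png",q); np.save("side8.npy",d)
t,d=cams.capture("top"); cv2.imwrite("pics/top8.png",t); np.save("top8.npy",d)
cv2.imwrite("pics/c8.png",np.hstack([cv2.resize(t[100:300,200:400],(400,400)),cv2.resize(q[130:330,230:430],(400,400))]))
W=cloud("top",d); k=(W[...,2]>.17)&(W[...,2]<.2)&(abs(W[...,0]-.512)<.05)&(abs(W[...,1]+.011)<.05); print("spoon top",W[k].mean(0) if k.any() else None,k.sum(), W[k][:,2].max())
E
```

```text
34.4333
spoon top [ 0.50842744 -0.01637601  0.18507657] 91 0.19098814072950207
```

View pics/c8.png

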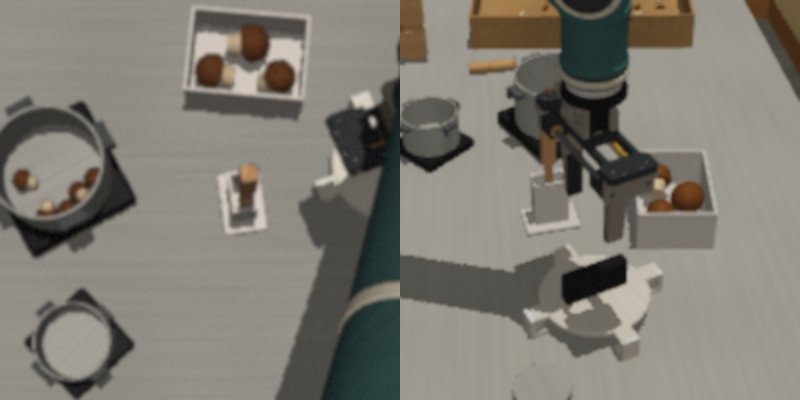

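The spoon stands in its holder again, at (245,185) in the left crop, with its top at the same height as at the start. Now I'll grasp the lid.

```bash
python3 - <<'E'
from h import *
L=[.5545,-.1955]
print(ctrl.move_linear([*L,.042],.15,force_limit=20))
fingers.close_gripper(60); s=ctrl.state(); print(s["clock"],s["position"],s["finger_gap"],s["contact_force"])
ctrl.move_linear([*L,.24],.2); s=ctrl.state(); print(s["clock"],s["position"],s["finger_gap"],s["contact_force"],s["ft_torque"])
o=[np.pi,0,np.radians(70)]
ctrl.reach([.46,.08,.26],o); s=ctrl.state(); print(s["clock"],s["position"],s["tool_rot"])
for n in("top","side"):
    q,d=cams.capture(n); cv2.imwrite(f"pics/{n}9.png",q); np.save(n+"9.npy",d)
q=[cv2.imread(f"pics/{n}9.png") for n in("top","side")]
cv2.imwrite("pics/c9.png",np.hstack([cv2.resize(q[0][100:300,160:360],(400,400)),cv2.resize(q[1][50:250,200:400],(400,400))]))
E
```

```text
False
36.575 [ 0.55458563 -0.19575775  0.04200037] 0.017794643282055884 [-0.27277163 -1.32343018 -0.57524065]
37.7167 [ 0.55349335 -0.19510039  0.23851809] 0.017396580443635352 [-0.95381525 -0.04481731 -5.13699618] [0.00587041 0.00519898 0.02553345]
38.8417 [0.46085831 0.07826391 0.25991798] [3.14103031e+00 4.99403751e-04 1.21820521e+00]
```

View pics/c9.png

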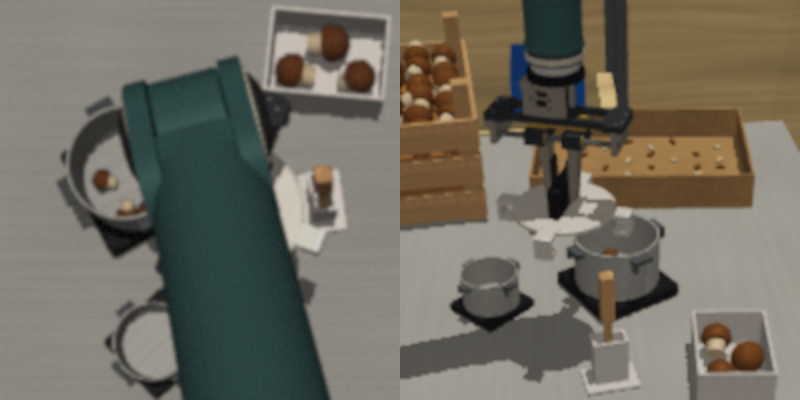

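The lid hangs level in the gripper (side crop 560,205) and the spoon still stands at (607,320). I'll lower the lid onto the pot at the gap angle.

```bash
python3 - <<'E'
from h import *
c=[.5418,.2223]; o=[np.pi,0,np.radians(70)]
ctrl.move_linear([*c,.26],.2,ori=o)
def st(t): s=ctrl.state(); print(t,round(s["clock"],2),s["position"].round(4),s["contact_force"].round(1),s["ft_torque"].round(2))
st("above")
t=ctrl.move_linear([*c,.15],.15,force_limit=12); st(t)
if not t: t=ctrl.move_linear([*c,.128],.04,force_limit=15); st(t)
E
```

```text
above 39.91 [0.5416 0.2209 0.2596] [ 0.2 -0.  -4.3] [-0.09 -0.   -0.05]
False 40.79 [0.5423 0.2225 0.1509] [ 0.4  0.5 -4. ] [-0.04 -0.09 -0.04]
False 41.49 [0.5423 0.2215 0.128 ] [ 0.1 -3.6 -1.8] [-0.67 -0.2   0.06]
```

```bash
python3 - <<'E'
from h import *
c=[.5418,.2223]
def st(t): s=ctrl.state(); print(t,round(s["clock"],2),s["position"].round(4),s["contact_force"].round(1),s["ft_torque"].round(2),s["joint_positions"].round(2))
t=ctrl.move_linear([*c,.121],.03,force_limit=30); st(t); ctrl.wait(.3); st("")
q,d=cams.capture("side"); cv2.imwrite("pics/side10.png",q); np.save("side10.npy",d)
cv2.imwrite("pics/c10.png",cv2.resize(q[120:240,240:400],(640,480),interpolation=cv2.INTER_CUBIC))
E
```

```text
True 41.7 [0.5423 0.2214 0.128 ] [-1.  -0.8  4.4] [-0.06  0.19  0.02] [-0.29  0.47 -0.2   1.83  0.12  0.85 -0.9 ]
 42.0 [0.5422 0.2213 0.128 ] [-1.5 -0.9  5.3] [0.05 0.16 0.05] [-0.29  0.47 -0.2   1.83  0.12  0.85 -0.9 ]
```

View pics/c10.png

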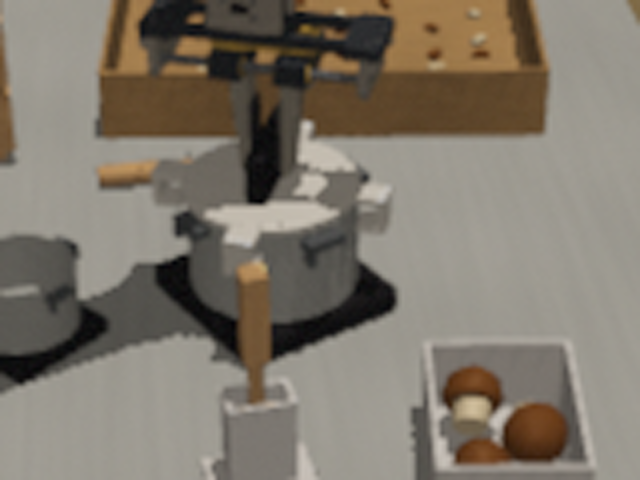

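The lid is seated: it stopped at TCP z 0.128 as expected, with the claws at (240,235) and (375,205) between the lugs at (190,222) and (325,245). Now I turn it clockwise, watching the torque.

```bash
python3 - <<'E'
from h import *
q0=ctrl.state()["joint_positions"]; q=q0.copy()
for deg in (15,25,32,36,39,42,44,46,48,50,52,54,56):
    q=q0.copy(); q[6]-=np.radians(deg); ctrl.move_j(list(q)); s=ctrl.state()
    a=np.degrees(s["tool_rot"][2]); print(deg,round(s["clock"],2),a.round(1),s["position"].round(4),s["contact_force"].round(1),s["ft_torque"].round(2),round(s["finger_gap"],4))
    if abs(s["ft_torque"][2])>2.0: break
E
```

```text
15 42.41 55.1 [0.5426 0.222  0.128 ] [ 0.7  0.8 -1.3] [ 0.09 -0.3  -0.14] 0.0176
25 42.7 45.3 [0.5422 0.2218 0.128 ] [ 0.3 -0.1 -1. ] [ 0.24 -0.02 -0.14] 0.0177
32 42.95 38.3 [0.5423 0.2217 0.128 ] [ 0.1  1.8 -1.6] [ 0.44 -0.03 -0.07] 0.0178
36 43.2 34.2 [0.5423 0.2215 0.128 ] [-0.2  0.6 -0.6] [ 0.39  0.05 -0.02] 0.0177
39 43.45 31.1 [0.5422 0.2214 0.128 ] [-0.8 -0.7  0.3] [ 0.43  0.18 -0.02] 0.0181
42 43.7 28.1 [0.5423 0.2213 0.128 ] [-0.9  0.8  1.2] [0.39 0.23 0.02] 0.0176
44 43.95 26.2 [0.5425 0.221  0.128 ] [ 0.3 -1.8  0.8] [-0.01  0.1   0.96] 0.0174
46 44.2 24.2 [0.5424 0.221  0.1281] [-0.4 -2.2  1. ] [-0.23 -0.02  1.53] 0.0181
48 44.45 22.1 [0.5427 0.2211 0.1281] [ 1.5 -1.5  0.9] [-0.3  -0.32  1.71] 0.0185
50 44.7 20.0 [0.5429 0.2212 0.1281] [ 2.8 -1.5 -0.5] [-0.22 -0.63  1.86] 0.019
52 44.95 18.0 [0.5432 0.2214 0.1282] [ 5.6 -1.6 -1.7] [-0.05 -1.08  1.94] 0.0194
54 45.2 16.1 [0.5431 0.2214 0.1282] [ 6.  -1.1 -1.7] [-0.06 -1.27  2.35] 0.0202
```

It met the stop at about 27°: the torque rose there and the bar then slipped in the pads. I'll let go, back off and check.

```bash
python3 - <<'E'
from h import *
fingers.ungrasp(); s=ctrl.state()["position"]
ctrl.move_linear([s[0],s[1],.27],.2); ctrl.reach([.40,-.25,.30],[np.pi,0,np.radians(20)]); print(ctrl.state()["clock"])
for n in("top","side"):
    q,d=cams.capture(n); cv2.imwrite(f"pics/{n}11.png",q); np.save(n+"11.npy",d)
q=cv2.imread("pics/top11.png")
W=cloud("top",np.load("top11.npy")); D=np.hypot(W[...,0]-.5418,W[...,1]-.2223)
h=W[(D<.06)&(W[...,2]>.152)&(W[...,2]<.17)]; print("bar",cv2.minAreaRect((h[:,:2]*1000).astype(np.float32)),np.median(h[:,2]))
k=W[(D<.07)&(W[...,2]>.11)&(W[...,2]<.124)]; print("plate z",np.median(k[:,2]),"slopes",np.linalg.lstsq(np.c_[k[:,:2]-k[:,:2].mean(0),np.ones(len(k))],k[:,2],rcond=None)[0])
cv2.imwrite("pics/c11.png",np.hstack([cv2.resize(q[130:240,170:280],(400,400),interpolation=cv2.INTER_CUBIC),cv2.resize(cv2.imread("pics/side11.png")[120:280,240:400],(400,400))]))
E
```

```text
48.975
bar ((540.8953857421875, 223.25892639160156), (90.12628936767578, 18.556432723999023), 27.53952407836914) 0.15971207799839404
plate z 0.11711233061826813 slopes [0.00178616 0.00267847 0.11715742]
```

View pics/c11.png

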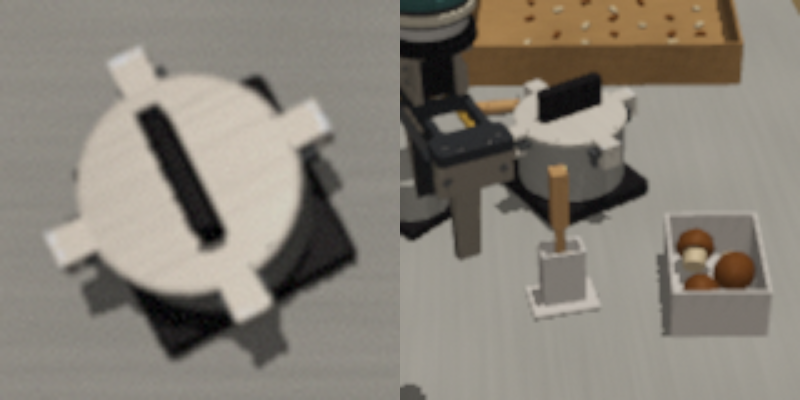

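The lid sits flat and centred on the pot, with its claws over the lugs and the bar at 27.5°, parallel to the plate's edge at 28–29°. The spoon stands in its holder and the arm is clear, so I'm handing in.

```bash
python3 -c "
from h import *
print(workorder.hand_in(), ctrl.state()['clock'])"
```

```text
the job is handed in; nothing more can be done
the job is handed in; nothing more can be done
```

The job is handed in at about 49 s of the 72 s allowed, with no verdict shown: the mushrooms are stirred, the spoon is back in its holder, and the lid is seated and turned clockwise to its stops.

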